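Tray of vials onto the shaker

ROBOT

A 6-joint arm with a two-finger parallel gripper is mounted at the origin on a cart in front of the work surface, level with it; the furniture and walls round the work are solid. World frame = base frame: x ahead of the robot, y to its left, z up, the work surface at z = 0. Lengths are in m, angles in rad, forces in N, time in s.
With the tool pointing down it reaches from about 0.35 to 0.975 m from the base axis. Payload 4.9 kg.
Tool frame: the origin (TCP) lies at the very end of the fingers, on their centre line; the grasp point (between the pads) lies 19 mm behind it; x points along the fingers, y is the direction in which the jaws open and shut, and the axes are right-handed (so a half turn about x gives the same grasp; the last joint's range is limited). The gripper opens to 85 mm and grips with 20 to 120 N. Pads are 22 mm wide; open, the fingers measure 114 mm over their backs; the gripper's body (76 mm by 85 mm) begins 54 mm behind the grasp point. The pads swing forward as they close: fully open they stand 13 mm farther back than shut.
Start: joints at [1.216, 0.053, 1.613, -0, 1.476, -0.119], TCP at [0.146, 0.608, 0.231] pointing down, gripper open.
Joint ranges: [-3.01, 3.01], [-1.01, 2.22], [0.06, 2.58], [-1.02, 4.17], [0.09, 2.62], [-3.14, 3.14]. Speed limits (rad/s): [2.57, 2.57, 3.14, 3.14, 3.14, 3.14].

INTERFACE

Orientations are given as a rotation vector (axis times angle).
In Python, from station import ctrl, get_image, calibration, finish_job, search_frame, cut_out, mark_of gives the robot as it stands. The module is installed in compiled form; this text tells all that it offers.
- The arm moves only by the tool arm_command, never from a script. Its argument "plan" is a list that holds one entry, the list of rows, each a list of 7 numbers: the shift along the tool's x, y, z in m, then the turn, a rotation vector about the tool's x, y, z in degrees, then the finger opening in m, from 0 to 0.0854. A call has 1 to 20 rows; each row shifts and turns the pose as measured when the row begins, along the tool's axes as they then stand; what a row does not reach is not made up. A row lasts 1/12 s, in which the tool goes at most 41.7 mm and 7.16 degrees, less where a joint would pass 70% of its speed; a pose out of reach is approached as far as the arm can. A call with a gripper value outside its range is refused whole. The fingers move at their own pace and stop on an object; "squeeze" is the grip in N (left out, the last holds). Time passes only in rows, so rows that do not move let the fingers close. It gives the time, the measured TCP pose, the force and the opening at its end, in the units of the state.
- ctrl.get_obs(): the state, without advancing time (a new reading comes with each control period).
- get_image(name): name is "scene" or "side" or "wrist"; returns the picture (400x640x3 uint8, red, green, blue); there is no depth.
- calibration(name): a dict with "fx", "fy", "cx", "cy" (pixels), "cam_to_world" (4x4, takes a point from camera to world coordinates); the wrist camera has in their place "hand_eye" (4x4, takes a point from camera to tool coordinates, whose origin is the TCP and whose axes are the tool frame's). Camera axes: x right, y down, z forward; pixel columns grow to the right and rows downward; lengths in m; the calibration is good to about 2 mm. A picture is of the moment at which its call begins: read the wrist's pose just before it. calibration takes no time and is no camera call.
- finish_job(): hands the job in, once; it reports no verdict.
Trained networks look in the newest picture that a camera, given by its name, has taken for a name from the list of things; names that differ only in an ending like _2 or _b are one class to them, and where a whole thing is asked for, a point or a joint stands for the part that bears it (a point fixed in the world has none). Each returns a list of dicts, best first, with "conf" (0 to 1); they miss things now and then, are a little off and sometimes report something else, mostly with a low value. They report only what shows in the picture. A call takes as long as a camera call. They do not tell look-alikes from the thing itself.
- search_frame(camera, thing): "at" ([x, y, z] in m, in the coordinates of the camera as it stood for that picture, good to about 4 mm: the middle of the surface that is visible of it).
- cut_out(camera, thing): "mask" (400x640 bool, what is visible of it).
- mark_of(camera, thing): "at" ([x, y, z] in m, in the coordinates of the camera as it stood for that picture, good to about 4 mm: a listed point, or the origin of a listed thing).
The state is a dict: "t": time; "q": joint angles; "dq": joint speeds; "effort": joint torques, N m; "tool_pos": TCP position; "tool_rot": TCP orientation; "contact_force": force on the tool from outside, world axes, zero at the start; "wrist_torque": the same for the moment, N m; "opening": finger opening in m.
Only numpy, scipy, OpenCV 4.12 (cv2) and the standard library are available. Lean on these libraries where they do the work, as an engineer would, in place of code of your own. Each camera call takes 0.05 s, during which the arm holds its last target. There are 200 camera calls.

TASK

Pick up the small open steel tray that has the two little bottles standing loose in it (not the empty tray) and carry it level, so that both bottles stay inside. Set it down in the middle of the shaker's flat platform, its long side along the platform's long side, and let go.

Things in the scene. Friction and masses are not known exactly. Their poses are not given: they have to be found in the camera images.
- tray: open rectangular tray of bare steel, 130 (x, long) x 60 (y) x 26 mm high, walls and floor 2.5 mm, loose, about 0.18 kg; a thin tab 8 mm long at the rim of each short end. Flat upright sides: it can be held across its 60 mm width, fingers outside the long sides. Origin: centre of its underside; z up. An identical tray without bottles stands elsewhere on the table (not listed)
- vial_a: small capped white plastic bottle, 19 mm across, 46 mm high, standing loose in the tray near one end; origin: centre of its foot; z along the bottle
- vial_b: small capped brown bottle, 23 mm across, 51 mm high, standing loose in the tray near the other end; origin: centre of its foot; z along the bottle
- platform (a point): centre of the top of the shaker's flat platform. The shaker is a low white bench instrument, fixed and still; its platform is a 180 (x, long) x 120 (y) mm plate with a dark rubber mat and no rim; this point lies on top of the mat, 66 mm above the table; z up, x along the plate's long side. Beyond it at the table's right end, from about x 0.43 and y -0.46 outward, stands a 0.4 m tall microscope to keep clear of (coordinates in m, robot base at 0)
Things that resemble listed ones, but are neither listed nor needed, are in the scene too. Leave any orange look-alike of the vial_b alone.

How it is judged:
By the outcome, as a careful person would: the job done as asked, in the order asked, and still so for the second after the job is handed in, with the robot touching nothing.
It also fails if it takes over 48 s, if anything falls off the work surface, if the arm or the gripper's body presses on something with over 40 N, if the wrist force passes 120 N, or if a joint passes its speed limit or range.

## Working session

There is one attempt and no reset: what is moved stays moved. The work goes in short steps, Python scripts to look and compute and a tool call to move; the robot and the scene stay as the last step left them, time stands still between calls to the robot, and variables do not carry over. Pictures are saved under pics/ and viewed, about 8 in all and at most 12, crops included, and the job is handed in when it is done.

Besides the shell and the picture viewer there is one more tool, called after ">>>" as name(argument=value, ...) on one line, values as JSON. arm_command: Moves the arm, as the interface text tells. Its arguments: {"type":"object","properties":{"plan":{"type":"array","items":{"type":"array","items":{"type":"array","items":{"type":"number"}}}},"squeeze":{"type":"number"}},"required":["plan"]}

```bash
mkdir -p pics
cat > h.py <<'E'
import numpy as np, cv2
from scipy.spatial.transform import Rotation as R
from station import *
def T(name,o=None):
    c=calibration(name)
    if 'cam_to_world' in c: return np.array(c['cam_to_world'])
    o=o or ctrl.get_obs(); M=np.eye(4); M[:3,:3]=R.from_rotvec(o['tool_rot']).as_matrix(); M[:3,3]=o['tool_pos']
    return M@np.array(c['hand_eye'])
def w(name,p,M=None):
    M=T(name) if M is None else M
    return (M@np.r_[p,1])[:3]
def px(name,p):
    c=calibration(name); return [round(float(c['fx']*p[0]/p[2]+c['cx'])),round(float(c['fy']*p[1]/p[2]+c['cy']))]
def onplane(name,u,v,z):
    c=calibration(name); M=T(name); d=M[:3,:3]@[(u-c['cx'])/c['fx'],(v-c['cy'])/c['fy'],1]
    return M[:3,3]+d*(z-M[2,3])/d[2]
def save(im,f): cv2.imwrite('pics/'+f,im[:,:,::-1])
E
python3 - <<'E'
from h import *
o=ctrl.get_obs(); print(o['t'],np.round(o['tool_pos'],3),np.round(R.from_rotvec(o['tool_rot']).as_matrix(),2).tolist())
a=[]
for n in ('scene','side'):
    save(get_image(n),n+'0.png')
    print(n,np.round(T(n)[:3,3],2))
    for t in ('tray','vial_a','platform'):
        for r in mark_of(n,t): print(n,t,round(r['conf'],2),np.round(w(n,r['at']),3),px(n,r['at']))
E
```

```text
0.0 [0.146 0.607 0.23 ] [[-0.0, 0.23, 0.97], [-0.0, 0.97, -0.23], [-1.0, -0.0, -0.0]]
scene [-0.24 -0.45  0.75]
scene tray 0.82 [0.466 0.023 0.002] [304, 227]
scene vial_a 0.63 [ 0.503  0.032 -0.001] [309, 218]
scene vial_a 0.56 [0.436 0.02  0.001] [299, 234]
scene vial_a 0.54 [ 0.436 -0.075 -0.001] [332, 247]
scene platform 0.64 [ 0.482 -0.259  0.068] [414, 240]
side [ 0.08 -0.73  0.47]
side tray 0.62 [0.471 0.028 0.003] [308, 228]
side tray 0.37 [ 0.436  0.023 -0.   ] [295, 234]
side vial_a 0.72 [ 0.436  0.023 -0.   ] [295, 234]
side vial_a 0.67 [0.504 0.038 0.005] [318, 223]
side vial_a 0.48 [ 0.438 -0.075  0.   ] [315, 254]
side platform 0.91 [ 0.482 -0.256  0.065] [388, 267]
```

Run:
```python
import cv2
a=cv2.imread('pics/scene0.png');b=cv2.imread('pics/side0.png')
cv2.imwrite('pics/c1.png',a)
cv2.imwrite('pics/c2.png',cv2.resize(b[150:350,220:480],None,fx=3,fy=3,interpolation=cv2.INTER_CUBIC))
```

```text
(no output)
```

View pics/c1.png

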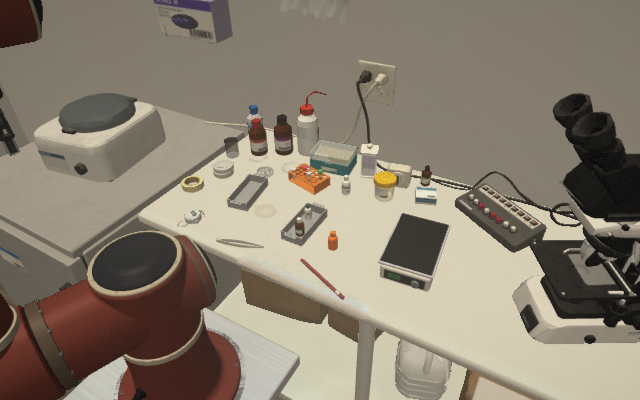

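View pics/c2.png

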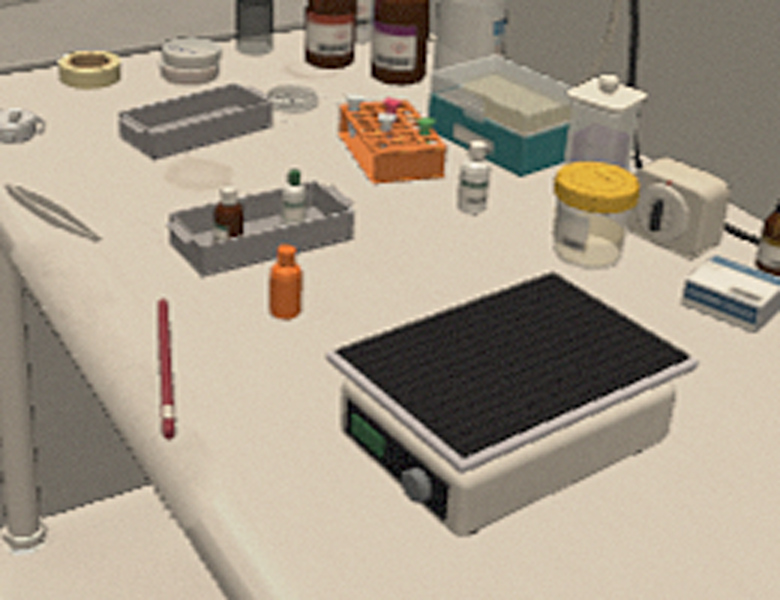

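Candidates in the scene picture: the loaded tray is at (304,227), with the brown bottle at its near end and the white one at its far end. The empty tray is at (248,192). Also there are an orange look-alike bottle at (333,240) and a loose white bottle at (346,184). I choose (304,227), and the crop confirms it: two bottles stand inside. The platform is at (414,243).

```bash
cat >> h.py <<'E'
def rect(name,mask,z):
    ys,xs=np.nonzero(mask); P=np.array([onplane(name,u,v,z)[:2] for u,v in cv2.convexHull(np.c_[xs,ys].astype(np.int32))[:,0]])
    (c,s,_)=r=cv2.minAreaRect((P*1000).astype(np.float32)); b=cv2.boxPoints(r)
    e=[b[1]-b[0],b[2]-b[1]]; e=max(e,key=np.linalg.norm); 
    return np.round(c,1),np.round(s,1),round((np.degrees(np.arctan2(e[1],e[0]))+90)%180-90,1)
def dark(name,im,p,thr=75):
    m=(im.max(2)<thr).astype(np.uint8); m=cv2.morphologyEx(m,cv2.MORPH_CLOSE,np.ones((5,5))); m=cv2.morphologyEx(m,cv2.MORPH_OPEN,np.ones((5,5)))
    n,l=cv2.connectedComponents(m); return l==l[p[1],p[0]]
E
python3 - <<'E'
from h import *
for n,p in (('scene',(414,243)),('side',(388,267))):
    im=cv2.imread(f'pics/{n}0.png'); m=dark(n,im,p); print(n,m.sum(),rect(n,m,.066))
    get_image(n)
    for r in cut_out(n,'tray'): print('tray',n,r['conf'],r['mask'].sum(),rect(n,r['mask'],.02))
print(np.round(calibration('wrist')['hand_eye'],3).tolist(),calibration('wrist')['fx'])
E
```

```text
scene 2544 (array([ 481.6, -261.8]), array([169.1, 108.7]), np.float32(5.5))
tray scene 0.94 886 (array([464.9,  19.4]), array([158.9,  75.6]), np.float32(1.3))
tray scene 0.47 3697 (array([ 508.3, -252.2]), array([233.4, 127.4]), np.float32(5.5))
side 3621 (array([ 483.3, -262. ]), array([171. , 111.2]), np.float32(5.5))
tray side 0.7 1080 (array([467.2,  17.7]), array([104.7, 155.8]), np.float32(-0.4))
[[0.0, -0.292, 0.957, -0.144], [1.0, -0.001, -0.001, 0.001], [0.001, 0.957, 0.292, -0.074], [0.0, 0.0, 0.0, 1.0]] 324.9121319427611
```

>>> arm_command(plan=[[[0,-0.0288,0.0264,0,0,0,0.085],[0,-0.0288,0.0264,0,0,0,0.085],[0,-0.0288,0.0264,0,0,0,0.085],[0,-0.0288,0.0264,0,0,0,0.085],[0,-0.0288,0.0264,0,0,0,0.085],[0,-0.0288,0.0264,0,0,0,0.085],[0,-0.0288,0.0264,0,0,0,0.085],[0,-0.0288,0.0264,0,0,0,0.085],[0,-0.0288,0.0264,0,0,0,0.085],[0,-0.0288,0.0264,0,0,0,0.085],[0,-0.0288,0.0264,0,0,0,0.085],[0,-0.0288,0.0264,0,0,0,0.085],[0,-0.0288,0.0264,0,0,0,0.085],[0,-0.0288,0.0264,0,0,0,0.085],[0,-0.0288,0.0264,0,0,0,0.085],[0,-0.0288,0.0264,0,0,0,0.085],[0,-0.0288,0.0264,0,0,0,0.085],[0,0,0,-7,0,0,0.085],[0,0,0,-7,0,0,0.085],[0,0,0,-7,0,0,0.085]]])

```text
t: 2.27
tool_pos: [0.4833, -0.0008, 0.2341]
tool_rot: [-0.114, 1.553, 0.116]
contact_force: [0.1, 0.4, -1.1]
opening: 0.0853
```

Run:
```python
from h import *
o=ctrl.get_obs(); print(np.round(R.from_rotvec(o['tool_rot']).as_matrix(),3).tolist(), o['tool_pos'])
im=get_image('wrist'); save(im,'w1.png')
for t in ('tray','vial_a'):
    for r in mark_of('wrist',t): print(t,round(r['conf'],2),np.round(w('wrist',r['at']),3),px('wrist',r['at']))
for r in cut_out('wrist','tray'): print(r['conf'],r['mask'].sum(),rect('wrist',r['mask'],.026),rect('wrist',r['mask'],0))
```

```text
[[0.014, -0.146, 0.989], [0.002, 0.989, 0.146], [-1.0, 0.0, 0.015]] [ 0.48326858 -0.00080821  0.23407578]
tray 0.69 [0.466 0.03  0.001] [343, 152]
vial_a 0.97 [0.432 0.026 0.001] [344, 122]
vial_a 0.82 [ 0.434 -0.075  0.001] [254, 111]
vial_a 0.66 [0.502 0.037 0.004] [344, 183]
0.93 6170 (array([468.5,  26.9]), array([144.5,  60.5]), np.float32(0.3)) (array([473. ,  29.6]), array([155.2,  65. ]), np.float32(0.3))
0.46 24488 (array([ 490.5, -274.9]), array([201.1, 160.5]), np.float32(4.9)) (array([ 496.7, -294.5]), array([216. , 172.4]), np.float32(4.9))
```

View pics/w1.png

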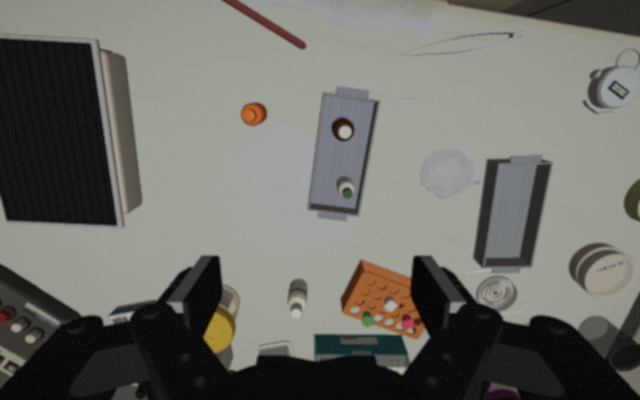

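The wrist view shows the loaded tray at (343,152), brown bottle at its near end (343,129) and white at its far end (346,188). The empty tray is at (512,210) and the orange look-alike at (253,114). The tray's yaw is about 0° and the rim fit (144 x 60 mm, tabs included) matches its size. I'll align over it and descend partway.

>>> arm_command(plan=[[[0,0.031,-0.0116,0,0,0,0.085],[0,0,0,4.1,0.5,0,0.085],[0.03,0,0,4.1,0.4,0,0.085],[0.035,0,0,0,0,0,0.085],[0.03,0,0,0,0,0,0.085],[0,0,0,0,0,0,0.085]]])

```text
t: 2.97
tool_pos: [0.4688, 0.0337, 0.1407]
tool_rot: [0.019, 1.561, -0.017]
contact_force: [-1.3, 0.6, -1.3]
opening: 0.085
```

```bash
cat > look.py <<'E'
from h import *
import sys
o=ctrl.get_obs(); print(np.round(R.from_rotvec(o['tool_rot']).as_matrix(),3).tolist(), np.round(o['tool_pos'],4),o['opening'],np.round(o['contact_force'],1))
im=get_image('wrist'); save(im,sys.argv[1])
for t in ('tray','vial_a'):
    for r in mark_of('wrist',t): print(t,round(r['conf'],2),np.round(w('wrist',r['at']),3),px('wrist',r['at']))
for r in cut_out('wrist','tray'): print(r['conf'],r['mask'].sum(),rect('wrist',r['mask'],.026))
E
python3 look.py w2.png
```

```text
[[0.009, 0.023, 1.0], [0.001, 1.0, -0.023], [-1.0, 0.001, 0.009]] [0.4688 0.0337 0.1407] 0.08504183562346812 [-1.3  0.6 -1.3]
tray 0.63 [0.469 0.028 0.004] [309, 179]
vial_a 0.68 [ 0.44  -0.072  0.013] [191, 149]
vial_a 0.6 [0.438 0.025 0.009] [305, 143]
vial_a 0.59 [0.508 0.033 0.009] [316, 219]
0.93 10494 (array([478.5,  24.4]), array([150.3,  63.2]), np.float32(0.9))
```

View pics/w2.png

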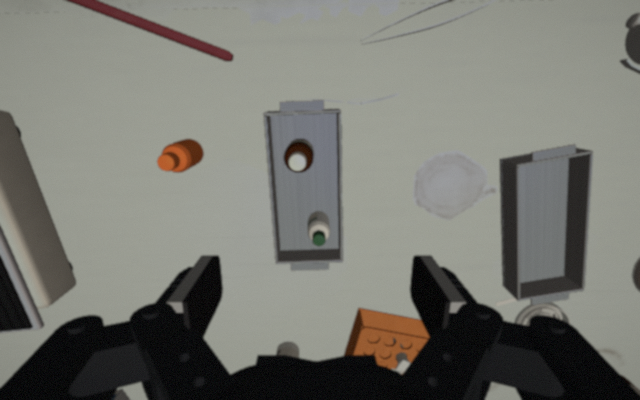

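Run:
```python
from h import *
m=max(cut_out('wrist','tray'),key=lambda r:r['conf'])['mask']
for v in (110,130,150,170,190,210,230,245):
    x=np.nonzero(m[v])[0]
    if len(x): print(v,x.min(),x.max(),np.round(onplane('wrist',x.min(),v,.026)[:2],4),np.round(onplane('wrist',x.max(),v,.026)[:2],4))
ys=np.nonzero(m.any(1))[0];print(ys.min(),ys.max())
```

```text
110 278 339 [0.4103 0.0048] [0.4114 0.0529]
130 263 340 [ 0.4256 -0.0082] [0.427  0.0537]
150 266 341 [ 0.4417 -0.0069] [0.4431 0.0545]
170 267 341 [ 0.4585 -0.0073] [0.4599 0.0546]
190 269 341 [ 0.476  -0.0068] [0.4773 0.0546]
210 271 341 [ 0.4941 -0.0063] [0.4955 0.0546]
230 273 341 [ 0.5131 -0.0057] [0.5144 0.0547]
245 274 342 [ 0.5278 -0.0058] [0.5292 0.0556]
100 270
```

The loaded tray is at (305,187) between the jaws, both bottles upright. Tray y is about 0.025, and x is between 0.469 and 0.478.

>>> arm_command(plan=[[[0,-0.008,0.003,-2,0.5,0,0.085],[0.03,0,0,0,0,0,0.085],[0.03,0,0,0,0,0,0.085],[0.03,0,0,0,0,0,0.085],[0,0,0,0,0,0,0.085]]])

```text
t: 3.63
tool_pos: [0.4908, 0.0229, 0.0729]
tool_rot: [-0.013, 1.528, 0.007]
contact_force: [-0.6, 0.2, -1.1]
opening: 0.0846
```

```bash
python3 look.py w3.png
python3 - <<'E'
from h import *
im=get_image('side'); save(cv2.resize(im[150:290,220:420],None,fx=4,fy=4,interpolation=cv2.INTER_CUBIC),'s3.png')
E
```

```text
[[0.043, -0.013, 0.999], [-0.003, 1.0, 0.013], [-0.999, -0.004, 0.043]] [0.4908 0.0229 0.0729] 0.0846485357228233 [-0.6  0.2 -1.1]
tray 0.76 [0.47  0.028 0.006] [325, 171]
vial_a 0.88 [ 0.439 -0.075  0.009] [163, 120]
vial_a 0.62 [0.506 0.035 0.008] [333, 220]
vial_a 0.58 [0.438 0.024 0.006] [319, 121]
0.61 19698 (array([476.2,  25.7]), array([149.7,  62.9]), np.float32(0.7))
```

View pics/w3.png

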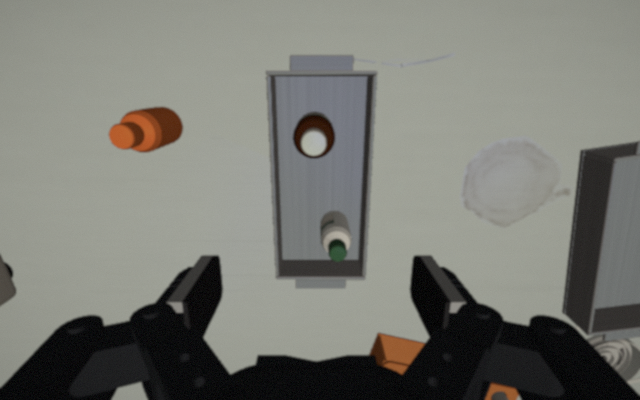

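Run:
```python
from h import *
o=ctrl.get_obs(); print(np.round(o['q'],3),np.round(o['dq'],3),o['tool_pos'])
```

```text
[-1.050e-01 -1.510e-01  2.075e+00  1.000e-03  1.162e+00 -1.690e+00] [-0.    -0.     0.007  0.001 -0.005 -0.002] [0.49543672 0.02260437 0.0797062 ]
```

>>> arm_command(plan=[[[0,0,0,0,0,0,0.085]]])

```text
t: 3.97
tool_pos: [0.4964, 0.0226, 0.0815]
tool_rot: [-0.015, 1.513, 0.006]
contact_force: [-0.3, 0.4, -0.1]
opening: 0.0848
```

Run:
```python
from h import *
o=ctrl.get_obs(); print(np.round(o['q'],3),np.round(o['dq'],3),o['tool_pos'],np.round(R.from_rotvec(o['tool_rot']).as_matrix(),3).tolist())
```

```text
[-1.050e-01 -1.530e-01  2.074e+00  1.000e-03  1.163e+00 -1.690e+00] [-0.001 -0.028 -0.034  0.     0.008  0.003] [0.49635605 0.02255906 0.08150116] [[0.058, -0.013, 0.998], [-0.005, 1.0, 0.014], [-0.998, -0.006, 0.058]]
```

>>> arm_command(plan=[[[0,0.0016,-0.012,0,1.6,0,0.085],[0,0.0016,-0.012,0,1.6,0,0.085],[0,0,0,0,0,0,0.085],[0,0,0,0,0,0,0.085]]])

```text
t: 4.3
tool_pos: [0.4759, 0.0252, 0.0873]
tool_rot: [-0.016, 1.559, 0.005]
contact_force: [0.1, -0.0, -0.8]
opening: 0.0846
```

```bash
cat > st.py <<'E'
from h import *
o=ctrl.get_obs(); M=R.from_rotvec(o['tool_rot']).as_matrix()
print('t',round(o['t'],2),'pos',np.round(o['tool_pos'],4),'tilt y',round(np.degrees(np.arctan2(M[0,0],-M[2,0])),2),'tilt z',round(np.degrees(np.arctan2(M[1,0],-M[2,0])),2),'yaw',round(np.degrees(np.arctan2(M[1,2],M[0,2])),2),'op',round(o['opening'],4),'F',np.round(o['contact_force'],1),'dq',np.round(o['dq'],2),'eff',np.round(o['effort'],1))
E
python3 st.py
```

```text
t 4.3 pos [0.4759 0.0252 0.0873] tilt y 0.68 tilt z -0.39 yaw 0.77 op 0.0846 F [ 0.1 -0.  -0.8] dq [ 0.   -0.02 -0.   -0.    0.02  0.  ] eff [  0.1 -25.6 -33.4  -0.    0.    0. ]
```

>>> arm_command(plan=[[[0.015,0,-0.003,0,0.7,0.4,0.085],[0.015,0,0,0,0,0,0.085],[0.015,0,0,0,0,0,0.085],[0.005,0,0,0,0,0,0.085],[0,0,0,0,0,0,0.085],[0,0,0,0,0,0,0.085]]])

```text
t: 4.8
tool_pos: [0.4759, 0.0245, 0.0356]
tool_rot: [-0.01, 1.566, 0.011]
contact_force: [-0.2, -0.6, -0.2]
opening: 0.0853
```

```bash
python3 st.py
```

```text
t 4.8 pos [0.4759 0.0245 0.0356] tilt y 0.3 tilt z 0.05 yaw 0.75 op 0.0853 F [-0.2 -0.6 -0.2] dq [-0.    0.02  0.    0.   -0.01 -0.  ] eff [ -0.  -27.1 -31.4   0.   -0.    0. ]
```

>>> arm_command(plan=[[[0.011,0,-0.003,0,0.3,0,0.085],[0.01,0,0,0,0,0,0.085],[0.007,0,0,0,0,0,0.085],[0.003,0,0,0,0,0,0.085],[0,0,0,0,0,0,0.085],[0,0,0,0,0,0,0.085]]])

```text
t: 5.3
tool_pos: [0.4737, 0.0243, 0.0023]
tool_rot: [-0.01, 1.569, 0.011]
contact_force: [-0.1, 1.2, 0.5]
opening: 0.085
```

```bash
python3 st.py
```

```text
t 5.3 pos [0.4737 0.0243 0.0023] tilt y 0.08 tilt z 0.04 yaw 0.74 op 0.085 F [-0.1  1.2  0.5] dq [-0.    0.01  0.    0.   -0.    0.  ] eff [ -0.  -28.1 -29.8   0.   -0.    0. ]
```

>>> arm_command(plan=[[[0,0,0,0,0,0,0.078],[0,0,0,0,0,0,0.072],[0,0,0,0,0,0,0.068],[0,0,0,0,0,0,0.065],[0,0,0,0,0,0,0.063],[0,0,0,0,0,0,0.061],[0,0,0,0,0,0,0.059],[0,0,0,0,0,0,0.057],[0,0,0,0,0,0,0.054],[0,0,0,0,0,0,0.05],[0,0,0,0,0,0,0.05],[0,0,0,0,0,0,0.05]]], squeeze=50)

```text
t: 6.3
tool_pos: [0.4754, 0.0244, 0.0043]
tool_rot: [-0.01, 1.565, 0.011]
contact_force: [0.3, 0.5, -0.1]
opening: 0.0587
```

```bash
python3 st.py
python3 - <<'E'
from h import *
a=get_image('wrist');b=get_image('side')
save(np.vstack([cv2.resize(a[0:300,140:500],(480,400)),cv2.resize(b[170:250,240:360],(480,320))])[:600],'g.png')
E
```

```text
t 6.3 pos [0.4754 0.0244 0.0043] tilt y 0.31 tilt z 0.04 yaw 0.75 op 0.0587 F [ 0.3  0.5 -0.1] dq [-0. -0.  0. -0.  0. -0.] eff [ -0.1 -28.1 -30.   -0.1  -0.1   0. ]
```

View pics/g.png

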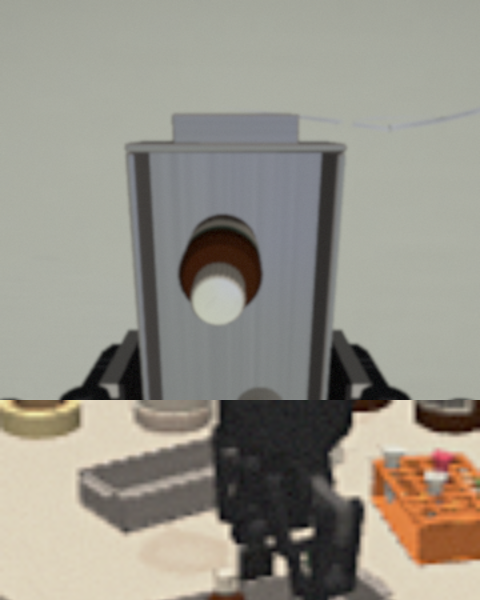

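The fingers stopped at 58.7 mm on the tray's walls, with both bottles still standing (brown at about (220,270), white just below it). Lifting gently.

>>> arm_command(plan=[[[-0.004,0,0,0,0,0,0.05],[-0.007,0,0,0,0,0,0.05],[-0.01,0,0,0,0,0,0.05],[-0.01,0,0,0,0,0,0.05],[-0.007,0,0,0,0,0,0.05],[-0.003,0,0,0,0,0,0.05],[0,0,0,0,0,0,0.05],[0,0,0,0,0,0,0.05]]])

```text
t: 7.07
tool_pos: [0.4744, 0.0243, 0.0495]
tool_rot: [-0.01, 1.566, 0.011]
contact_force: [0.2, 0.3, -1.4]
opening: 0.0585
```

```bash
python3 st.py
```

```text
t 7.07 pos [0.4744 0.0243 0.0495] tilt y 0.28 tilt z 0.01 yaw 0.76 op 0.0585 F [ 0.2  0.3 -1.4] dq [-0.   -0.01 -0.01 -0.    0.01 -0.  ] eff [  0.  -28.  -33.5   0.    0.   -0. ]
```

>>> arm_command(plan=[[[-0.005,0,0,0,0,0,0.05],[-0.01,0,0,0,0,0,0.05],[-0.014,0,0,0,0,0,0.05],[-0.016,0,0,0,0,0,0.05],[-0.016,0,0,0,0,0,0.05],[-0.014,0,0,0,0,0,0.05],[-0.008,0,0,0,0,0,0.05],[-0.004,0,0,0,0,0,0.05],[0,0,0,0,0,0,0.05],[0,0,0,0,0,0,0.05]]])

```text
t: 7.9
tool_pos: [0.4719, 0.0244, 0.1417]
tool_rot: [-0.01, 1.571, 0.011]
contact_force: [0.5, -0.1, -2.0]
opening: 0.0595
```

```bash
python3 st.py;python3 - <<'E'
from h import *
a=get_image('side');save(cv2.resize(a[120:270,230:430],None,fx=3.5,fy=3.5),'l.png')
E
```

```text
t 7.9 pos [0.4719 0.0244 0.1417] tilt y -0.01 tilt z 0.04 yaw 0.76 op 0.0595 F [ 0.5 -0.1 -2. ] dq [-0. -0. -0.  0.  0. -0.] eff [  0.  -25.9 -37.1   0.    0.    0. ]
```

View pics/l.png

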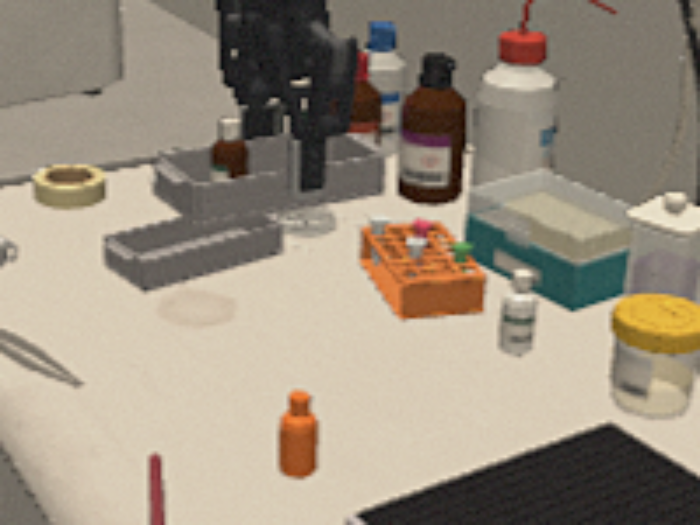

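The tray hangs level at about (265,175) in the crop, with the brown bottle at (230,150) standing. The white bottle is hidden behind the finger. Now I carry it across to the platform.

>>> arm_command(plan=[[[0,-0.004,0,0,0,0,0.05],[0,-0.008,0,0,0,0,0.05],[0,-0.012,0.0005,0,0,0,0.05],[0,-0.016,0.0005,0,0,0,0.05],[0,-0.018,0.0005,0,0,0,0.05],[0,-0.019,0.0005,0,0,0,0.05],[0,-0.019,0.0005,0,0,0,0.05],[0,-0.019,0.0005,0,0,0,0.05],[0,-0.019,0.0005,0,0,0,0.05],[0,-0.019,0.0005,0,0,0,0.05],[0,-0.019,0.0005,0,0,0,0.05],[0,-0.019,0.0005,0,0,0,0.05],[0,-0.019,0.0005,0,0,0,0.05],[0,-0.018,0.0005,0,0,0,0.05],[0,-0.016,0.0005,0,0,0,0.05],[0,-0.012,0.0005,0,0,0,0.05],[0,-0.008,0,0,0,0,0.05],[0,-0.004,0,0,0,0,0.05],[0,0,0,0,0,0,0.05],[0,0,0,0,0,0,0.05]]])

```text
t: 9.62
tool_pos: [0.4704, -0.2631, 0.1231]
tool_rot: [0.0, 1.599, 0.016]
contact_force: [-0.8, 0.2, -2.7]
opening: 0.059
```

```bash
python3 st.py
```

```text
t 9.62 pos [ 0.4704 -0.2631  0.1231] tilt y -1.61 tilt z 0.59 yaw 0.59 op 0.059 F [-0.8  0.2 -2.7] dq [-0.  0.  0.  0. -0. -0.] eff [ -0.4 -33.7 -35.8  -0.1   0.1  -0. ]
```

>>> arm_command(plan=[[[-0.003,0,0.003,-0.8,-0.4,-0.1,0.05],[-0.003,0,0.003,-1.4,-0.5,-0.2,0.05],[-0.003,0,0.003,-1.4,-0.5,-0.2,0.05],[0,0,0.003,-0.9,-0.4,-0.1,0.05],[0,0,0,-0.4,-0.1,0,0.05],[0,0,0,0,0,0,0.05],[0,0,0,0,0,0,0.05]]])

```text
t: 10.2
tool_pos: [0.4847, -0.2593, 0.1336]
tool_rot: [-0.086, 1.559, 0.087]
contact_force: [0.3, -0.2, -2.6]
opening: 0.0586
```

```bash
python3 st.py
python3 - <<'E'
from h import *
for n in ('scene','side','wrist'):
    im=get_image(n); save(im,n+'5.png')
    for t in ('tray','platform'):
        for r in mark_of(n,t)[:2]: print(n,t,round(r['conf'],2),np.round(w(n,r['at']),4),px(n,r['at']))
a=cv2.imread('pics/scene5.png')[170:300,350:480];b=cv2.imread('pics/side5.png')[180:310,310:480];c=cv2.imread('pics/wrist5.png')
top=np.hstack([cv2.resize(a,(330,330)),cv2.resize(b,(430,330))]); cv2.imwrite('pics/m5.png',np.vstack([top,cv2.resize(c[:225],(760,267))]))
E
```

```text
t 10.2 pos [ 0.4847 -0.2593  0.1336] tilt y 0.59 tilt z 0.06 yaw 6.3 op 0.0586 F [ 0.3 -0.2 -2.6] dq [ 0.   -0.    0.   -0.    0.   -0.01] eff [  0.  -33.8 -36.1   0.   -0.   -0. ]
scene tray 0.74 [ 0.4774 -0.2619  0.1292] [418, 221]
side tray 0.66 [ 0.4778 -0.2574  0.1295] [390, 235]
side platform 0.66 [ 0.4842 -0.255   0.0647] [389, 266]
wrist tray 0.68 [ 0.4753 -0.2605  0.1295] [315, 237]
```

View pics/m5.png

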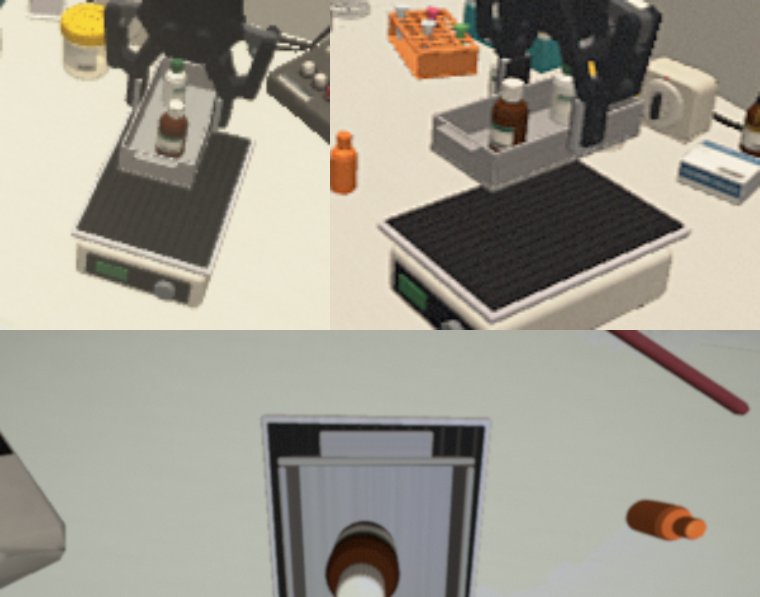

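Both bottles stand in the tray over the mat, and the three cameras agree on the tray centre at about (0.477, -0.260, 0.129). It needs about +6 mm in x, a yaw change of -0.8°, and then lowering.

>>> arm_command(plan=[[[0.003,0,0.003,0.4,0.1,0,0.05],[0.006,0,0.003,0.4,0.2,0,0.05],[0.008,-0.001,0,0,0,0,0.05],[0.008,0,0,0,0,0,0.05],[0.007,0,0,0,0,0,0.05],[0.005,0,0,0,0,0,0.05],[0.003,0,0,0,0,0,0.05],[0,0,0,0,0,0,0.05],[0,0,0,0,0,0,0.05]]])

```text
t: 11.4
tool_pos: [0.4904, -0.2593, 0.0867]
tool_rot: [-0.071, 1.569, 0.076]
contact_force: [-0.3, -0.4, -2.8]
opening: 0.0587
```

```bash
python3 st.py
```

```text
t 11.4 pos [ 0.4904 -0.2593  0.0867] tilt y 0.05 tilt z 0.17 yaw 5.36 op 0.0587 F [-0.3 -0.4 -2.8] dq [-0.    0.01  0.01 -0.   -0.   -0.  ] eff [  0.  -35.1 -34.2  -0.    0.    0. ]
```

>>> arm_command(plan=[[[0.003,-0.001,0,0,-0.2,-0.1,0.05],[0.004,0,0,0,0,0,0.05],[0.003,0,0,0,0,0,0.05],[0.002,0,0,0,0,0,0.05],[0.001,0,0,0,0,0,0.05],[0,0,0,0,0,0,0.05]]])

```text
t: 11.9
tool_pos: [0.4912, -0.2609, 0.0737]
tool_rot: [-0.074, 1.563, 0.073]
contact_force: [-1.3, -0.8, -2.2]
opening: 0.0587
```

```bash
python3 st.py
```

```text
t 11.9 pos [ 0.4912 -0.2609  0.0737] tilt y 0.39 tilt z -0.0 yaw 5.35 op 0.0587 F [-1.3 -0.8 -2.2] dq [-0.  0.  0. -0. -0.  0.] eff [ -0.  -35.8 -34.2   0.   -0.   -0. ]
```

>>> arm_command(plan=[[[0.0015,0,0,0,0,0,0.05],[0.0015,0,0,0,0,0,0.05],[0.001,0,0,0,0,0,0.05],[0,0,0,0,0,0,0.05]]])

```text
t: 12.23
tool_pos: [0.4917, -0.2612, 0.0705]
tool_rot: [-0.074, 1.562, 0.073]
contact_force: [-0.1, 0.6, -0.3]
opening: 0.059
```

```bash
python3 st.py
```

```text
t 12.23 pos [ 0.4917 -0.2612  0.0705] tilt y 0.44 tilt z -0.03 yaw 5.36 op 0.059 F [-0.1  0.6 -0.3] dq [ 0. -0. -0.  0. -0.  0.] eff [  0.  -35.6 -33.8   0.   -0.1  -0. ]
```

>>> arm_command(plan=[[[0.001,0,0,0,0,0,0.05],[0.0005,0,0,0,0,0,0.05]]])

```text
t: 12.4
tool_pos: [0.4919, -0.2613, 0.0703]
tool_rot: [-0.074, 1.562, 0.073]
contact_force: [-1.0, 0.7, 1.1]
opening: 0.0585
```

```bash
python3 st.py
```

```text
t 12.4 pos [ 0.4919 -0.2613  0.0703] tilt y 0.43 tilt z -0.02 yaw 5.37 op 0.0585 F [-1.   0.7  1.1] dq [-0.  0. -0. -0.  0. -0.] eff [ -0.1 -34.3 -33.3   0.   -0.7   0. ]
```

The tray's weight is off the wrist, so it rests on the mat. Releasing gradually.

>>> arm_command(plan=[[[0,0,0,0,0,0,0.06],[0,0,0,0,0,0,0.062],[0,0,0,0,0,0,0.065],[0,0,0,0,0,0,0.07],[0,0,0,0,0,0,0.076],[0,0,0,0,0,0,0.083],[0,0,0,0,0,0,0.085],[0,0,0,0,0,0,0.085]]], squeeze=20)

```text
t: 13.07
tool_pos: [0.4931, -0.2623, 0.0708]
tool_rot: [-0.076, 1.559, 0.071]
contact_force: [1.0, -0.9, 0.3]
opening: 0.0852
```

```bash
python3 st.py
python3 - <<'E'
from h import *
for n in ('scene','side','wrist'):
    im=get_image(n); save(im,n+'6.png')
    for t in ('tray','platform'):
        for r in mark_of(n,t)[:2]: print(n,t,round(r['conf'],2),np.round(w(n,r['at']),4),px(n,r['at']))
a=cv2.imread('pics/scene6.png')[170:300,350:480];b=cv2.imread('pics/side6.png')[180:310,310:480];c=cv2.imread('pics/wrist6.png')
top=np.hstack([cv2.resize(a,(330,330)),cv2.resize(b,(430,330))]); cv2.imwrite('pics/m6.png',np.vstack([top,cv2.resize(c[:225],(760,267))]))
E
```

```text
t 13.07 pos [ 0.4931 -0.2623  0.0708] tilt y 0.63 tilt z -0.18 yaw 5.37 op 0.0852 F [ 1.  -0.9  0.3] dq [-0. -0. -0. -0. -0.  0.] eff [ -0.  -34.9 -33.    0.   -0.    0. ]
scene tray 0.65 [ 0.4857 -0.2657  0.0678] [418, 240]
scene platform 0.78 [ 0.482  -0.2611  0.0685] [415, 241]
side tray 0.84 [ 0.4876 -0.2613  0.0647] [393, 268]
side platform 0.81 [ 0.4843 -0.2569  0.0671] [390, 266]
wrist tray 0.6 [ 0.4851 -0.2614  0.068 ] [318, 241]
```

View pics/m6.png

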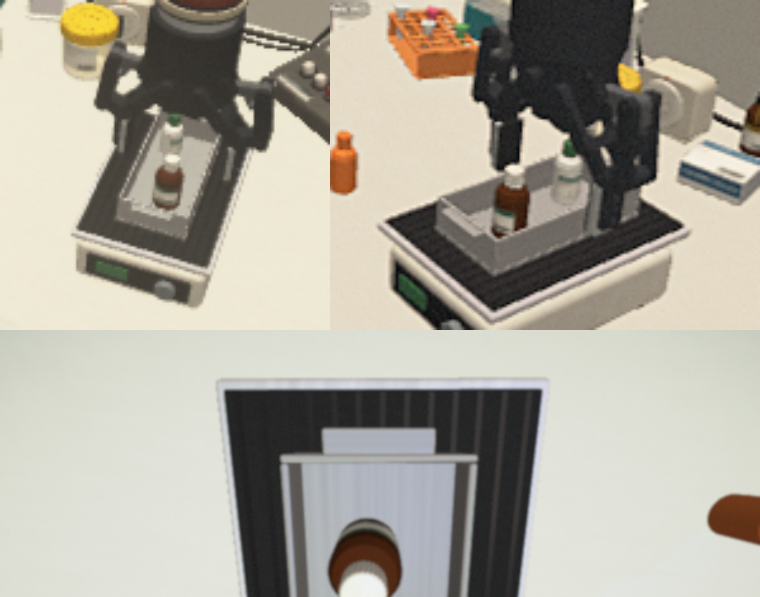

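The tray is on the mat and free, both bottles standing. It is within about 4 mm of the middle. Backing straight up.

>>> arm_command(plan=[[[-0.006,0,0,0,0.3,0,0.085],[-0.01,0,0,0,0,0,0.085],[-0.014,0,0,0,0,0,0.085],[-0.016,0,0,0,0,0,0.085],[-0.018,0,0,0,0,0,0.085],[-0.02,0,0,0,0,0,0.085],[-0.02,0,0,0,0,0,0.085],[-0.015,0,0,0,0,0,0.085],[-0.01,0,0,0,0,0,0.085],[-0.005,0,0,0,0,0,0.085],[0,0,0,0,0,0,0.085],[0,0,0,0,0,0,0.085]]])

```text
t: 14.52
tool_pos: [0.4927, -0.2617, 0.2192]
tool_rot: [-0.079, 1.561, 0.068]
contact_force: [-0.5, 0.4, -0.5]
opening: 0.0849
```

```bash
python3 st.py
python3 - <<'E'
from h import *
for n in ('scene','side','wrist'):
    im=get_image(n); save(im,n+'7.png')
    for t in ('tray','platform','vial_a'):
        for r in mark_of(n,t)[:3]: print(n,t,round(r['conf'],2),np.round(w(n,r['at']),4),px(n,r['at']))
    if n=='wrist':
        for r in cut_out(n,'tray'): print(r['conf'],rect(n,r['mask'],.092))
a=cv2.imread('pics/scene7.png')[170:300,350:480];c=cv2.imread('pics/wrist7.png')
cv2.imwrite('pics/m7.png',np.hstack([cv2.resize(a,(270,270)),cv2.resize(c,(480,300))[:270]]))
E
```

```text
t 14.52 pos [ 0.4927 -0.2617  0.2192] tilt y 0.48 tilt z -0.36 yaw 5.38 op 0.0849 F [-0.5  0.4 -0.5] dq [ 0.   -0.01 -0.01 -0.    0.    0.  ] eff [  0.  -32.9 -37.6  -0.   -0.   -0. ]
scene tray 0.76 [ 0.482  -0.2628  0.0655] [416, 242]
scene platform 0.7 [ 0.4825 -0.2576  0.0653] [413, 241]
scene vial_a 0.76 [ 0.4578 -0.2705  0.0696] [415, 248]
scene vial_a 0.67 [ 0.4384 -0.0734 -0.005 ] [332, 248]
scene vial_a 0.61 [ 0.5173 -0.2523  0.0658] [417, 231]
side tray 0.75 [ 0.487  -0.2591  0.0679] [392, 265]
side platform 0.89 [ 0.4838 -0.2576  0.0643] [389, 267]
side vial_a 0.6 [ 0.4543 -0.2667  0.0695] [379, 272]
side vial_a 0.53 [ 0.5204 -0.2479  0.07  ] [403, 257]
side vial_a 0.51 [ 0.4382 -0.0734  0.0006] [315, 253]
wrist tray 0.67 [ 0.4853 -0.2598  0.0673] [319, 174]
wrist vial_a 0.88 [ 0.436  -0.0763  0.0027] [492, 132]
wrist vial_a 0.87 [ 0.454  -0.2662  0.0702] [315, 140]
wrist vial_a 0.63 [ 0.5182 -0.2481  0.0726] [328, 211]
0.84 (array([ 486.2, -261.7]), array([143.8,  60.9]), np.float32(5.3))
```

View pics/m7.png

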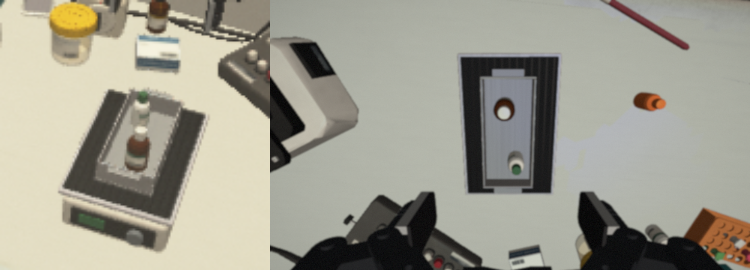

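The final view shows the tray centred on the mat at about (507,132), both bottles upright and the gripper clear.

```bash
python3 -c "
from station import *
print(finish_job())"
```

```text
the job is handed in; nothing more can be done
None
```

I picked up the tray with the two bottles across its width, carried it level and set it on the shaker platform. Then I let go, backed 15 cm straight up and handed the job in at about 15 s.

- **Position:** the last wrist-camera fit puts the tray centre at (0.486, -0.262) with yaw 5.3°. The mat, measured before the carry, is centred at about (0.4825, -0.262) with yaw 5.5°.
- **Disagreement between readings:** the other camera estimates differ by up to about 5 mm, so the tray is within about 5 mm of the middle.
- **Bottles and surroundings:** the final pictures show both bottles upright in the tray and the gripper clear. The orange look-alike was not touched.
- **Arm behaviour:** the arm drifted on the faster moves. It sagged about 2 cm and tilted about 1.6° during the carry. I corrected both before lowering, and the bottles stayed standing.

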